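Press a drawer knob home and park the press

ROBOT

A 6-joint arm with a two-finger parallel gripper is mounted at the origin on the work surface. World frame = base frame: x ahead of the robot, y to its left, z up, the work surface at z = 0. Lengths are in m, angles in rad, forces in N, time in s.
With the tool pointing down it reaches from about 0.325 to 1 m from the base axis. Payload 5.1 kg.
Tool frame: the origin (TCP) lies midway between the tips of the shut fingers; the grasp point (between the pads) lies 19 mm behind it; z points along the fingers, y is the line along which they close (so a half turn about z gives the same grasp; the last joint's range is limited). The gripper opens to 85 mm and grips with 20 to 120 N. Pads are 22 mm wide; open, the fingers measure 114 mm over their backs; the gripper's body (76 mm by 85 mm) begins 54 mm behind the grasp point. The pads swing forward as they close: fully open they stand 13 mm farther back than shut.
Start: joints at [1.113, 0.124, 1.65, -0, 1.367, -0.083], TCP at [0.238, 0.605, 0.231] pointing down, gripper open.
Joint ranges: [-2.61, 2.61], [-1.02, 2.33], [0.03, 2.71], [-1.35, 4.49], [0.32, 2.68], [-2.91, 2.91]. Speed limits (rad/s): [2.57, 2.57, 3.14, 3.14, 3.14, 3.14].

INTERFACE

Orientations are given as a unit quaternion [x, y, z, w].
In Python, from plant import ctrl gives the robot as it stands. The module is installed in compiled form; this text tells all that it offers.
- The arm moves only by the tool send_rows, never from a script. Its argument "increments" is a list of rows, each an object of numbers: "tx", "ty", "tz": the shift along the tool's x, y, z normalised to -1 to 1, where 1 is 0.25 m; "rx", "ry", "rz": the turn, a rotation vector about the tool's x, y, z normalised to -1 to 1, where 1 is 2 pi rad. In form: [{"tx": .., "ty": .., "tz": .., "rx": .., "ry": .., "rz": ..}, ...]. A call has 1 to 10 rows; each row is the pose to reach, as a shift and turn from the pose commanded when the call began, along the tool's axes at that moment, turning the shorter way round; what a row does not reach only later rows make up. A row lasts 1/8 s, in which the tool goes at most 62.5 mm and 10.7 degrees, less where a joint would pass 70% of its speed; a pose out of reach is approached as far as the arm can. A call with a number of a shift or a turn outside -1 to 1 is refused whole. A call with a gripper value outside its range is refused whole. "fingers" is the opening, from 0 (shut) to 1 (fully open), set as the call begins (left out, the last holds). The fingers move at their own pace and stop on an object; "newtons" is the grip in N (left out, the last holds). Time passes only in rows, so rows that repeat a pose let the fingers close. It gives the time, the measured TCP pose, the force, the opening and the grip force at its end, in the units of the state.
- ctrl.get_obs(): the state, without advancing time (a new reading comes with each control period).
- ctrl.grab_frame(name): name is "side" or "top"; returns a dict with "image" (420x560x3 uint8, blue, green, red), "z_map" (420x560 float32, m along the optical axis (not along the pixel's ray), 0 where there is no reading), "intrinsics" (3x3 intrinsics, pixels), "k1" (the pictures are not rectified: a ray, as slopes to the right and down, at radius r is drawn at 1 + k1 r^2 times it, then the intrinsics apply), "R" (3x3) and "t" (3): a world point X has camera coordinates R X + t. Camera axes: x right, y down, z forward; pixel columns grow to the right and rows downward; lengths in m; the calibration is good to about 2 mm. A picture is of the moment at which its call begins.
- ctrl.job_done(): hands the job in; it is judged then, once.
The state is a dict: "clock": time; "qpos": joint angles; "joint_velocities": joint speeds; "joint_torque": joint torques, N m; "position": TCP position; "eef_rot": TCP orientation; "wrist_force": force on the tool from outside, world axes, zero at the start; "moment": the same for the moment, N m; "finger_gap": finger opening in m; "grasp_force": force on a finger pad.
Only numpy, scipy, OpenCV 4.12 (cv2) and the standard library are available. Lean on these libraries where they do the work, as an engineer would, in place of code of your own. Each camera call takes 0.05 s, during which the arm holds its last target. There are 200 camera calls.

TASK

Turn the bench press's handwheel clockwise by its crank handle until the wooden knob under the press foot is pushed fully home in the drawer front and the wheel comes up firm, but do not force it. Then wind the wheel back until the pointer on its rim stands right at the upright mark blade beyond the far rim, and let go. Press the knob only with the press, and leave the mark and the other things on the bench alone.

Things in the scene. Friction and masses are not known exactly. Their poses are not given: they have to be found in the camera images.
- press: Bench screw press fixed to the bench: grey bed 300 x 290 x 20 mm, two steel columns, a crosshead whose top is 195 mm above the bench, and over it a dark steel handwheel, 138 mm across, on a vertical axis. Origin on that axis, at bench level; z up.
- hub (a point): On the wheel's axis at rim height (212 mm above the bench); the rim's top is 7 mm higher, the hub's 18 mm. Clockwise from above lowers the ram, anticlockwise raises it. Whole range 5 rad. At the start it has 0.3 to 1.6 rad to turn clockwise before the foot meets the knob, then about 1 rad till firm. It stays where left by light friction, unless the press is loaded: then it springs back if let go.
- handle (a point): Centre of the wheel's upright wooden crank handle: a round sleeve that spins freely on its pin, 16 to 19 mm thick, 52 mm tall (26 mm above and below this point), 50 mm from the wheel's axis, opposite the pointer. It stands on a boss 26 mm across whose top is 29 mm below this point.
- ram: Steel ram under the crosshead, lowered by the wheel. Force along the handle's path, felt at the handle while moving: 1 N free, about 5 N while the knob is being driven in; once the knob is home it climbs evenly by 1.5 to 2 N per 0.05 rad. Standing still it reads about 2 N less. 10 to 13 N is firm; beyond 17 N the knob is bruised.
- pointer (a point): Tip of the small steel wedge pointing outward from the wheel's rim, 80 mm from the axis, at rim height, exactly opposite the handle; turns with the wheel.
- mark (a point): Park mark: where the pointer's tip must stand, 80 mm from the axis at rim height, 5 mm inside the upright aluminium blade (4 mm wide, 26 mm tall, top at 224 mm) on an arm that comes out from under the wheel. It lies on the side of the wheel away from the robot, at a different angle each time, held stiffly by friction; not to be shifted.
- foot: Grey round pad, 34 mm across, at the lower end of the press ram, sprung (8 N per mm). Origin at the centre of its under face.
- knob: Dark wooden drawer knob under the foot: head 36 mm across and 22 mm tall over a shoulder 30 mm across, spigot 18 mm thick and 18 mm long started in the hole, a tight fit. Origin at the centre of the shoulder's under face, z along the knob upwards. At the start the shoulder stands 9 mm above the board; home, it sits on the board.
- hole (a point): Mouth of the knob's hole in the middle of the drawer front, on its upper face; the board (160 x 140 x 22 mm, pale wood) is fixed on packing on the press bed, 50 to 60 mm above the bench.
- spare_knob: Bystander: a like knob standing on its head on the press bed.
- offcut: Bystander: wooden offcut 30 x 90 x 22 mm on the press bed.
- batten: Bystander: wooden batten 240 x 35 x 20 mm on the bench.
- glue: Bystander: white bottle, 60 mm across, 140 mm tall.
- mallet: Bystander: hammer lying on the bench.
- screwdriver: Bystander: screwdriver lying on the bench.
- sanding_block: Bystander: cork sanding block 70 x 110 x 35 mm.

How it is judged:
On the way:
1. the press bears firmly (over 25 N) on the knob, whose shoulder is down on the board (contact force between foot and knob above 25 N and z of knob in the frame of hole below 0.0025 m), for 0.2 s.
At the end, for the whole second after the job is handed in: the knob's shoulder is within 2.5 mm of the board, upright in its hole, the foot is clear of it, and the pointer's tip rests within 5 mm of the park mark point (horizontal distance between pointer and mark below 0.005 m and z of knob in the frame of hole between -0.004 and 0.0025 m and horizontal distance between knob and hole below 0.004 m and angle between knob's own z axis and vertical below 0.08 rad and contact force between foot and knob below 0.5 N); the robot touches nothing.
It fails at once if the press bears on the knob with more than 60 N (17 to 20 N at the handle) (contact force between foot and knob above 60 N).
It fails at once if the robot itself pushes on the knob (contact force between any of the fingers, the arm and knob above 2 N).
It fails at once if the park mark is shifted by more than 4 mm (distance of mark from where it was at the start of the episode above 0.004 m).
It fails at once if a bystander is moved by more than 20 mm (distance of any of spare_knob, offcut, batten, glue, mallet, screwdriver, sanding_block from where it was at the start of the episode above 0.02 m).
It also fails if it takes over 58 s, if anything falls off the work surface, if the arm or the gripper's body presses on something with over 40 N, if the wrist force passes 120 N, or if a joint passes its speed limit or range.

## Working session

There is one attempt and no reset: what is moved stays moved. The work goes in short steps, Python scripts to look and compute and a tool call to move; the robot and the scene stay as the last step left them, time stands still between calls to the robot, and variables do not carry over. Pictures are saved under pics/ and viewed, at most 10 in all, crops included, and the job is handed in when it is done.

Besides the shell and the picture viewer there is one more tool, called after "Emit:" by a JSON object that holds its "fn" and its "kwargs", one argument or row to a line. send_rows: Moves the arm, as the interface text tells. Its arguments: {"type":"object","properties":{"increments":{"type":"array","items":{"type":"object","properties":{"tx":{"type":"number","minimum":-1,"maximum":1},"ty":{"type":"number","minimum":-1,"maximum":1},"tz":{"type":"number","minimum":-1,"maximum":1},"rx":{"type":"number","minimum":-1,"maximum":1},"ry":{"type":"number","minimum":-1,"maximum":1},"rz":{"type":"number","minimum":-1,"maximum":1}}}},"fingers":{"type":"number"},"newtons":{"type":"number"}},"required":["increments"]}

```bash
mkdir -p pics
cat > h.py <<'E'
import numpy as np, cv2
from plant import ctrl
from scipy.spatial.transform import Rotation as Ro
def grab(n):
    f=ctrl.grab_frame(n); return f
def cloud(f):
    """world xyz per pixel"""
    K=np.array(f["intrinsics"]);k=f["k1"];z=f["z_map"];h,w=z.shape
    u,v=np.meshgrid(np.arange(w),np.arange(h))
    a=(u-K[0,2])/K[0,0];b=(v-K[1,2])/K[1,1]
    x,y=a.copy(),b.copy()
    for _ in range(8):
        s=1+k*(x*x+y*y);x,y=a/s,b/s
    c=np.stack([x*z,y*z,z],-1)
    f["ray"]=np.stack([x,y,np.ones_like(x)],-1)@np.array(f["R"])
    f["C"]=-np.array(f["R"]).T@np.array(f["t"])
    P=(c-np.array(f["t"]))@np.array(f["R"]); P[z==0]=np.nan
    return P
def onplane(f,u,v,h):
    r=f["ray"][int(round(v)),int(round(u))];C=f["C"]
    return C+r*(h-C[2])/r[2]
E
python3 - <<'E'
from h import *
o=ctrl.get_obs();print(o)
for n in("top","side"):
    f=grab(n);P=cloud(f);cv2.imwrite(f"pics/{n}0.png",f["image"]);np.savez(f"{n}0.npz",P=P,**f)
    print(n,f["C"],f["k1"],np.array(f["intrinsics"]).tolist(),np.array(f["R"]).round(3).tolist())
E
```

```text
{'clock': 0.0, 'qpos': array([ 1.11338629e+00,  1.24461233e-01,  1.65166532e+00,  2.96696777e-06,
        1.36748588e+00, -8.26269862e-02]), 'joint_velocities': array([-1.20812170e-03,  8.50054445e-04,  1.26185044e-05, -1.71273820e-04,
       -3.64759066e-04, -3.38749846e-04]), 'joint_torque': array([ 1.58604260e-03, -4.23590434e+01, -3.65470076e+01,  8.28832640e-05,
        6.56995355e-03, -2.77908384e-05]), 'position': array([0.23772112, 0.60432152, 0.23008654]), 'eef_rot': array([ 1.86296925e-01,  9.82492970e-01, -9.72908062e-04, -2.70786853e-04]), 'wrist_force': array([ 0.31779071, -0.22544612,  0.50723289]), 'moment': array([0.02480243, 0.01168301, 0.01461749]), 'grasp_force': 0.0, 'finger_gap': 0.08560923012406503}
top [0.22199512 0.04346699 1.58910917] -0.07178374641608276 [[422.45785464924, 0.0, 284.63612266986837], [0.0, 422.45785464924, 217.31189273884274], [0.0, 0.0, 1.0]] [[-0.07, -0.998, -0.004], [-0.975, 0.069, -0.21], [0.21, -0.011, -0.978]]
side [ 0.34317102 -0.98407495  0.74834017] 0.03033553308201708 [[431.0385572223595, 0.0, 277.73431198755924], [0.0, 431.0385572223595, 209.99110426248868], [0.0, 0.0, 1.0]] [[0.987, -0.159, -0.018], [-0.095, -0.493, -0.865], [0.128, 0.856, -0.501]]
```

View pics/top0.png

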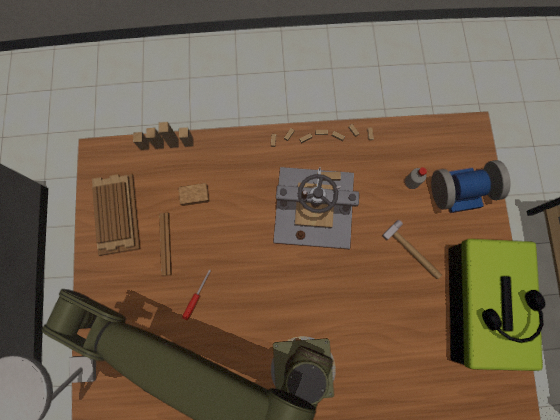

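View pics/side0.png

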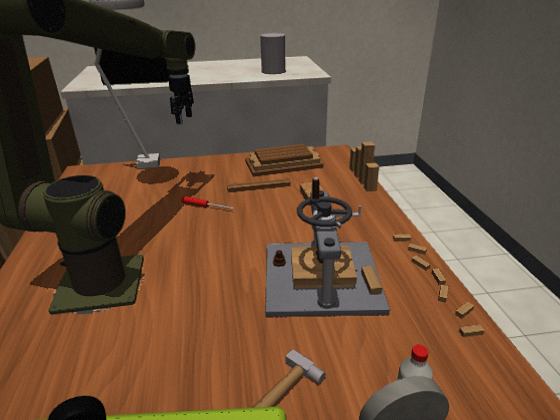

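The top view shows the wheel at about (318,193). In the side view it is at about (325,210), with the handle near (316,187). I'll zoom in on both.

Run:
```python
from h import *
T=np.load("top0.npz");S=np.load("side0.npz")
a=cv2.resize(T["image"][155:235,270:365],None,fx=4,fy=4,interpolation=2)
b=cv2.resize(S["image"][170:250,280:375],None,fx=4,fy=4,interpolation=2)
cv2.imwrite("pics/z0.png",np.clip(np.hstack([a,b])*1.6,0,255).astype(np.uint8))
for n,D in(("top",T),("side",S)):
    P=D["P"]; m=(abs(P[...,2]-.216)<.012)&(P[...,0]>.4)&(abs(P[...,1])<.3)
    v,u=np.where(m);Q=P[m];print(n,len(Q),Q.mean(0),Q.min(0),Q.max(0))
    m=(P[...,2]>.232)&(P[...,2]<.3)&(P[...,0]>.4)&(P[...,0]<.9)&(abs(P[...,1])<.2)
    v,u=np.where(m);Q=P[m];print([(a,b,*q.round(3)) for a,b,q in zip(u,v,Q)][:40])
```

```text
top 667 [ 0.59130489 -0.09001466  0.21687898] [ 0.52281098 -0.21517974  0.2040084 ] [0.6807304  0.03787866 0.22797951]
[(np.int64(304), np.int64(190), np.float64(0.59), np.float64(-0.04), np.float64(0.275)), (np.int64(314), np.int64(190), np.float64(0.598), np.float64(-0.075), np.float64(0.236)), (np.int64(316), np.int64(190), np.float64(0.599), np.float64(-0.082), np.float64(0.233)), (np.int64(317), np.int64(190), np.float64(0.598), np.float64(-0.085), np.float64(0.236)), (np.int64(321), np.int64(190), np.float64(0.598), np.float64(-0.099), np.float64(0.233)), (np.int64(303), np.int64(191), np.float64(0.586), np.float64(-0.036), np.float64(0.277)), (np.int64(304), np.int64(191), np.float64(0.584), np.float64(-0.039), np.float64(0.283)), (np.int64(305), np.int64(191), np.float64(0.585), np.float64(-0.042), np.float64(0.28)), (np.int64(306), np.int64(191), np.float64(0.587), np.float64(-0.046), np.float64(0.273)), (np.int64(316), np.int64(191), np.float64(0.595), np.float64(-0.082), np.float64(0.233)), (np.int64(320), np.int64(191), np.float64(0.594), np.float64(-0.095), np.float64(0.
[... 5625 characters left out ...]
p.int64(182), np.float64(0.573), np.float64(-0.04), np.float64(0.267)), (np.int64(313), np.int64(182), np.float64(0.573), np.float64(-0.049), np.float64(0.271)), (np.int64(314), np.int64(182), np.float64(0.576), np.float64(-0.049), np.float64(0.271)), (np.int64(315), np.int64(182), np.float64(0.578), np.float64(-0.049), np.float64(0.27)), (np.int64(316), np.int64(182), np.float64(0.582), np.float64(-0.046), np.float64(0.268)), (np.int64(317), np.int64(182), np.float64(0.584), np.float64(-0.048), np.float64(0.269)), (np.int64(318), np.int64(182), np.float64(0.587), np.float64(-0.045), np.float64(0.267)), (np.int64(312), np.int64(183), np.float64(0.572), np.float64(-0.044), np.float64(0.266))]
```

View pics/z0.png

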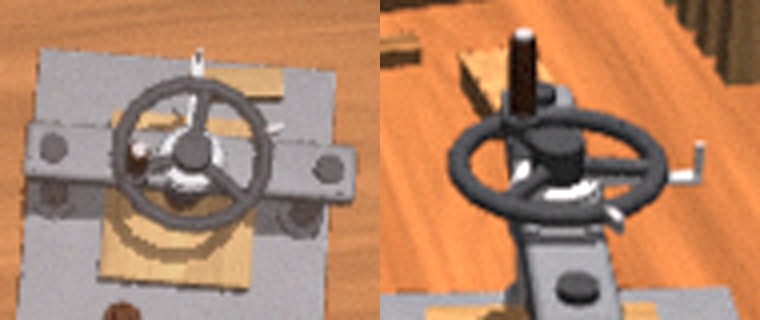

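The crop shows the handle left of the hub (about (304,193) in the full top image), the pointer to the right (about (339,187)), and the mark blade at the far side (about (319,170)). Next I'll measure them precisely.

```bash
cat > m.py <<'E'
from h import *
from scipy.optimize import least_squares
def fit(P,r=None):
    m=(abs(P[...,2]-.217)<.005)&(np.hypot(P[...,0]-.594,P[...,1]+.09)<.085)
    Q=P[m]; c=np.array([.594,-.09])
    for _ in range(6):
        d=np.hypot(*(Q[:,:2]-c).T); k=(d>.052)&(d<.076)
        s=least_squares(lambda p:np.hypot(*(Q[k][:,:2]-p).T)-.063,c,loss='soft_l1',f_scale=.003);c=s.x
    return c,k.sum()
E
python3 - <<'E'
from m import *
for n in("top","side"):
    D=np.load(n+"0.npz");P=D["P"]
    c,k=fit(P);print(n,"axis",c.round(4),k)
    m=(P[...,2]>.245)&(P[...,2]<.3)&(np.hypot(P[...,0]-c[0],P[...,1]-c[1])<.08)
    Q=P[m];h=np.median(Q[:,:2],0);d=h-c;print("handle",h.round(4),np.percentile(Q[:,2],98),np.hypot(*d),np.degrees(np.arctan2(d[1],d[0])))
    # bright pixels -> pointer & blade, by rays at 0.212 / 0.22
    f=dict(D); 
    im=D["image"].astype(int);br=im.min(2)
    for z in(.212,.224):
        C=D["C"];r=D["ray"];W=C+r*((z-C[2])/r[...,2])[...,None]
        rr=np.hypot(W[...,0]-c[0],W[...,1]-c[1]);sel=(rr>.071)&(rr<.1)&(br>125)
        nl,L=cv2.connectedComponents(sel.astype(np.uint8))
        for i in range(1,nl):
            q=W[L==i];v,u=np.where(L==i);dd=q[:,:2].mean(0)-c
            if len(q)>2:print(z,len(q),(u.mean().round(1),v.mean().round(1)),q.mean(0).round(3),"r",rr[L==i].min().round(3),rr[L==i].max().round(3),"ang",np.degrees(np.arctan2(dd[1],dd[0])).round(1),"P",np.nanmedian(P[L==i],0).round(3))
o=ctrl.get_obs();R=Ro.from_quat(o["eef_rot"]);G=Ro.from_matrix(np.array([[-1,0,0],[0,1,0],[0,0,-1.]]))
print("rotvec/2pi",(R.inv()*G).as_rotvec()/2/np.pi,R.as_matrix().round(4).tolist())
E
```

```text
top axis [ 0.5917 -0.0877] 392
handle [ 0.5765 -0.0386] 0.28330022318137166 0.05136251178995381 107.19851139885735
0.212 12 (np.float64(318.9), np.float64(171.4)) [ 0.669 -0.1    0.212] r 0.073 0.087 ang -8.8 P [ 0.673 -0.101  0.201]
0.212 4 (np.float64(338.8), np.float64(186.2)) [ 0.612 -0.162  0.212] r 0.074 0.082 ang -74.6 P [ 0.612 -0.161  0.216]
0.224 9 (np.float64(318.9), np.float64(170.9)) [ 0.667 -0.098  0.224] r 0.072 0.083 ang -8.1 P [ 0.675 -0.101  0.201]
0.224 4 (np.float64(338.8), np.float64(186.2)) [ 0.609 -0.16   0.224] r 0.071 0.079 ang -76.8 P [ 0.612 -0.161  0.216]
side axis [ 0.5915 -0.093 ] 496
handle [ 0.5787 -0.0466] 0.2791543050001359 0.048107638403183384 105.42670621607115
0.212 10 (np.float64(355.0), np.float64(213.5)) [ 0.662 -0.121  0.212] r 0.071 0.081 ang -21.7 P [ 0.669 -0.102  0.2  ]
0.224 10 (np.float64(355.0), np.float64(213.5)) [ 0.655 -0.14   0.224] r 0.074 0.084 ang -36.8 P [ 0.669 -0.102  0.2  ]
0.224 4 (np.float64(338.5), np.float64(223.0)) [ 0.605 -0.174  0.224] r 0.078 0.087 ang -80.7 P [ 0.609 -0.16   0.215]
rotvec/2pi [-2.94314514e-04 -7.91765208e-05 -5.96554815e-02] [[-0.9306, 0.3661, -0.0008], [0.3661, 0.9306, -0.0017], [0.0001, -0.0019, -1.0]]
```

Emit:
{"fn": "send_rows", "kwargs": {
  "increments": [
    {"tx":-1,"ty":-0.86,"tz":-0.48,"rx":-0.0003,"rz":-0.0597},
    {"tx":-1,"ty":-0.86,"tz":-0.48,"rx":-0.0003,"rz":-0.0597},
    {"tx":-1,"ty":-0.86,"tz":-0.48,"rx":-0.0003,"rz":-0.0597},
    {"tx":-1,"ty":-0.86,"tz":-0.48,"rx":-0.0003,"rz":-0.0597},
    {"tx":-1,"ty":-0.86,"tz":-0.48,"rx":-0.0003,"rz":-0.0597},
    {"tx":-1,"ty":-0.86,"tz":-0.48,"rx":-0.0003,"rz":-0.0597},
    {"tx":-1,"ty":-0.86,"tz":-0.48,"rx":-0.0003,"rz":-0.0597}
  ],
  "fingers": 0.7
}}

```text
schema error: expected keys tx, ty, tz, rx, ry, rz
```

Emit:
{"fn": "send_rows", "kwargs": {
  "increments": [
    {"tx":-1,"ty":-0.86,"tz":-0.48,"rx":-0.0003,"ry":0,"rz":-0.0597},
    {"tx":-1,"ty":-0.86,"tz":-0.48,"rx":-0.0003,"ry":0,"rz":-0.0597},
    {"tx":-1,"ty":-0.86,"tz":-0.48,"rx":-0.0003,"ry":0,"rz":-0.0597},
    {"tx":-1,"ty":-0.86,"tz":-0.48,"rx":-0.0003,"ry":0,"rz":-0.0597},
    {"tx":-1,"ty":-0.86,"tz":-0.48,"rx":-0.0003,"ry":0,"rz":-0.0597},
    {"tx":-1,"ty":-0.86,"tz":-0.48,"rx":-0.0003,"ry":0,"rz":-0.0597},
    {"tx":-1,"ty":-0.86,"tz":-0.48,"rx":-0.0003,"ry":0,"rz":-0.0597}
  ],
  "fingers": 0.7
}}

```text
clock: 0.98
position: [0.3931, 0.3118, 0.3526]
eef_rot: [0.002, 1.0, 0.002, 0.001]
wrist_force: [0.7, 1.1, 0.1]
finger_gap: 0.0597
grasp_force: 0.0
```

Emit:
{"fn": "send_rows", "kwargs": {
  "increments": [
    {"tx":-0.74,"ty":-1,"tz":0,"rx":0,"ry":0,"rz":0},
    {"tx":-0.74,"ty":-1,"tz":0,"rx":0,"ry":0,"rz":0},
    {"tx":-0.74,"ty":-1,"tz":0,"rx":0,"ry":0,"rz":0},
    {"tx":-0.74,"ty":-1,"tz":0,"rx":0,"ry":0,"rz":0},
    {"tx":-0.74,"ty":-1,"tz":0,"rx":0,"ry":0,"rz":0},
    {"tx":-0.74,"ty":-1,"tz":0,"rx":0,"ry":0,"rz":0},
    {"tx":-0.74,"ty":-1,"tz":0,"rx":0,"ry":0,"rz":0}
  ]
}}

```text
clock: 1.85
position: [0.5767, 0.0643, 0.3497]
eef_rot: [-0.0, 1.0, 0.001, -0.001]
wrist_force: [0.4, 0.2, -0.1]
finger_gap: 0.0597
grasp_force: 0.0
```

Emit:
{"fn": "send_rows", "kwargs": {
  "increments": [
    {"tx":0,"ty":-0.2,"tz":0,"rx":0,"ry":0,"rz":0},
    {"tx":0,"ty":-0.4,"tz":0,"rx":0,"ry":0,"rz":0},
    {"tx":0,"ty":-0.4,"tz":0,"rx":0,"ry":0,"rz":0},
    {"tx":0,"ty":-0.4,"tz":0,"rx":0,"ry":0,"rz":0}
  ]
}}

```text
clock: 2.35
position: [0.5767, -0.0349, 0.3508]
eef_rot: [-0.001, 1.0, 0.001, 0.0]
wrist_force: [-0.3, 0.2, 0.2]
finger_gap: 0.0596
grasp_force: 0.0
```

Emit:
{"fn": "send_rows", "kwargs": {
  "increments": [
    {"tx":-0.01,"ty":-0.02,"tz":0.15,"rx":0,"ry":0,"rz":0},
    {"tx":-0.01,"ty":-0.02,"tz":0.3,"rx":0,"ry":0,"rz":0},
    {"tx":-0.01,"ty":-0.02,"tz":0.4,"rx":0,"ry":0,"rz":0},
    {"tx":-0.01,"ty":-0.02,"tz":0.45,"rx":0,"ry":0,"rz":0},
    {"tx":-0.01,"ty":-0.02,"tz":0.45,"rx":0,"ry":0,"rz":0},
    {"tx":-0.01,"ty":-0.02,"tz":0.45,"rx":0,"ry":0,"rz":0}
  ]
}}

```text
clock: 3.1
position: [0.5804, -0.0411, 0.2399]
eef_rot: [-0.001, 1.0, 0.001, 0.001]
wrist_force: [-0.2, -0.2, -0.8]
finger_gap: 0.0596
grasp_force: 0.0
```

Emit:
{"fn": "send_rows", "kwargs": {
  "increments": [
    {"tx":0,"ty":0,"tz":0,"rx":0,"ry":0,"rz":0},
    {"tx":0,"ty":0,"tz":0,"rx":0,"ry":0,"rz":0},
    {"tx":0,"ty":0,"tz":0,"rx":0,"ry":0,"rz":0},
    {"tx":0,"ty":0,"tz":0,"rx":0,"ry":0,"rz":0},
    {"tx":0,"ty":0,"tz":0,"rx":0,"ry":0,"rz":0},
    {"tx":0,"ty":0,"tz":0,"rx":0,"ry":0,"rz":0}
  ],
  "fingers": 0,
  "newtons": 40
}}

```text
clock: 3.85
position: [0.5799, -0.0403, 0.2394]
eef_rot: [-0.0, 1.0, 0.002, 0.001]
wrist_force: [-1.1, 4.7, 3.9]
finger_gap: 0.0175
grasp_force: 39.2
```

Run:
```python
from m import *
im=[]
for n,s in(("top",np.s_[155:235,270:365]),("side",np.s_[140:250,270:380])):
    f=grab(n);P=cloud(f);im.append(cv2.resize(f["image"][s],(400,400),interpolation=2))
cv2.imwrite("pics/g1.png",np.clip(np.hstack(im)*1.6,0,255).astype(np.uint8))
print(ctrl.get_obs()["position"],ctrl.get_obs()["wrist_force"],ctrl.get_obs()["finger_gap"],ctrl.get_obs()["grasp_force"])
```

```text
[ 0.57992779 -0.04035708  0.2394109 ] [-1.39626558  5.63887405  3.37254475] 0.01750090874398482 39.23467855900526
```

View pics/g1.png

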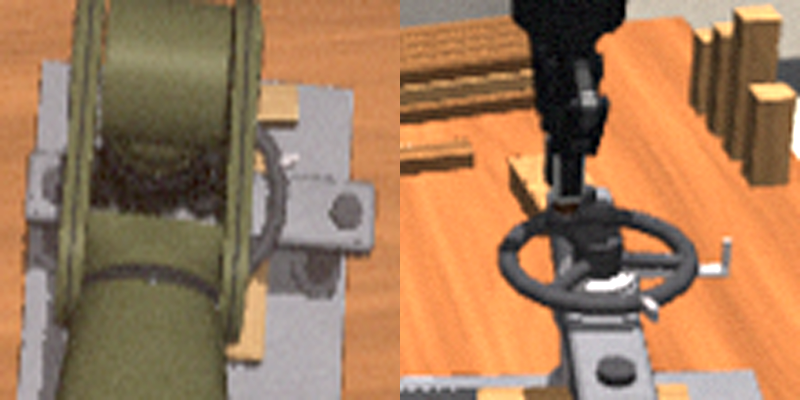

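The gripper holds the handle (17.5 mm gap). Next, the helper that turns angles into rows.

```bash
cat > rows.py <<'E'
import sys,numpy as np
# rows.py th0 step n : offsets (tool units) along r=50mm circle; tool x=-X, y=+Y
t0,s,n=map(float,sys.argv[1:4]);r=.05
for k in range(1,int(n)+1):
    t=t0+s*k;print(k,round(t,3),"tx %.3f ty %.3f"%(-r*(np.cos(t)-np.cos(t0))/.25,r*(np.sin(t)-np.sin(t0))/.25))
E
python3 rows.py 1.833 -.06 10
```

```text
1 1.773 tx -0.012 ty 0.003
2 1.713 tx -0.023 ty 0.005
3 1.653 tx -0.035 ty 0.006
4 1.593 tx -0.047 ty 0.007
5 1.533 tx -0.059 ty 0.007
6 1.473 tx -0.071 ty 0.006
7 1.413 tx -0.083 ty 0.004
8 1.353 tx -0.095 ty 0.002
9 1.293 tx -0.107 ty -0.001
10 1.233 tx -0.118 ty -0.004
```

Emit:
{"fn": "send_rows", "kwargs": {
  "increments": [
    {"tx":-0.012,"ty":0.003,"tz":0,"rx":0,"ry":0,"rz":0},
    {"tx":-0.023,"ty":0.005,"tz":0,"rx":0,"ry":0,"rz":0},
    {"tx":-0.035,"ty":0.006,"tz":0,"rx":0,"ry":0,"rz":0},
    {"tx":-0.047,"ty":0.007,"tz":0,"rx":0,"ry":0,"rz":0},
    {"tx":-0.059,"ty":0.007,"tz":0,"rx":0,"ry":0,"rz":0}
  ]
}}

```text
clock: 4.58
position: [0.595, -0.0392, 0.2394]
eef_rot: [-0.0, 1.0, 0.001, 0.001]
wrist_force: [-1.3, 5.1, 5.9]
finger_gap: 0.0172
grasp_force: 39.4
```

```bash
python3 -c "
from h import *
o=ctrl.get_obs();print(o['position'],o['wrist_force'],o['moment'],o['finger_gap'])"; python3 rows.py 1.533 -.06 6
```

```text
[ 0.59501035 -0.03915037  0.23936911] [-1.25137677  5.10788227  5.85998425] [0.77234882 0.06478668 0.00525084] 0.017155426474466356
1 1.473 tx -0.012 ty -0.001
2 1.413 tx -0.024 ty -0.002
3 1.353 tx -0.036 ty -0.005
4 1.293 tx -0.047 ty -0.008
5 1.233 tx -0.059 ty -0.011
6 1.173 tx -0.070 ty -0.015
```

Emit:
{"fn": "send_rows", "kwargs": {
  "increments": [
    {"tx":-0.012,"ty":-0.001,"tz":0,"rx":0,"ry":0,"rz":0},
    {"tx":-0.024,"ty":-0.002,"tz":0,"rx":0,"ry":0,"rz":0},
    {"tx":-0.036,"ty":-0.005,"tz":0,"rx":0,"ry":0,"rz":0},
    {"tx":-0.047,"ty":-0.008,"tz":0,"rx":0,"ry":0,"rz":0},
    {"tx":-0.059,"ty":-0.011,"tz":0,"rx":0,"ry":0,"rz":0},
    {"tx":-0.07,"ty":-0.015,"tz":0,"rx":0,"ry":0,"rz":0}
  ]
}}

```text
clock: 5.32
position: [0.6127, -0.0438, 0.2394]
eef_rot: [-0.0, 1.0, 0.001, 0.001]
wrist_force: [-0.1, 2.4, 5.3]
finger_gap: 0.0175
grasp_force: 39.4
```

```bash
python3 rows.py 1.173 -.05 6
```

```text
1 1.123 tx -0.009 ty -0.004
2 1.073 tx -0.018 ty -0.009
3 1.023 tx -0.027 ty -0.014
4 0.973 tx -0.035 ty -0.019
5 0.923 tx -0.043 ty -0.025
6 0.873 tx -0.051 ty -0.031
```

Emit:
{"fn": "send_rows", "kwargs": {
  "increments": [
    {"tx":-0.009,"ty":-0.004,"tz":0,"rx":0,"ry":0,"rz":0},
    {"tx":-0.018,"ty":-0.009,"tz":0,"rx":0,"ry":0,"rz":0},
    {"tx":-0.027,"ty":-0.014,"tz":0,"rx":0,"ry":0,"rz":0},
    {"tx":-0.035,"ty":-0.019,"tz":0,"rx":0,"ry":0,"rz":0},
    {"tx":-0.043,"ty":-0.025,"tz":0,"rx":0,"ry":0,"rz":0},
    {"tx":-0.051,"ty":-0.031,"tz":0,"rx":0,"ry":0,"rz":0}
  ]
}}

```text
clock: 6.08
position: [0.6247, -0.0516, 0.2394]
eef_rot: [-0.0, 1.0, 0.001, 0.0]
wrist_force: [-3.8, 2.5, 6.3]
finger_gap: 0.0175
grasp_force: 39.5
```

```bash
cat > st.py <<'E'
import sys
from h import *
t=float(sys.argv[1]);o=ctrl.get_obs();F=o['wrist_force'];c=np.array([np.cos(t),np.sin(t)])
print("clock %.2f tang resist(cw) %.2f radial %.2f Fz %.1f"%(o['clock'],-(F[0]*c[1]-F[1]*c[0]),F[:2]@c,F[2]),"r,th measured",(lambda d:(np.hypot(*d).round(4),np.arctan2(d[1],d[0]).round(3)))(o['position'][:2]-[.593,-.0885]))
E
python3 st.py .873; python3 rows.py .873 -.05 6
```

```text
clock 6.08 tang resist(cw) 4.53 radial -0.48 Fz 6.3 r,th measured (np.float64(0.0486), np.float64(0.862))
1 0.823 tx -0.007 ty -0.007
2 0.773 tx -0.015 ty -0.014
3 0.723 tx -0.021 ty -0.021
4 0.673 tx -0.028 ty -0.029
5 0.623 tx -0.034 ty -0.037
6 0.573 tx -0.040 ty -0.045
```

Emit:
{"fn": "send_rows", "kwargs": {
  "increments": [
    {"tx":-0.007,"ty":-0.007,"tz":0,"rx":0,"ry":0,"rz":0},
    {"tx":-0.015,"ty":-0.014,"tz":0,"rx":0,"ry":0,"rz":0},
    {"tx":-0.021,"ty":-0.021,"tz":0,"rx":0,"ry":0,"rz":0},
    {"tx":-0.028,"ty":-0.029,"tz":0,"rx":0,"ry":0,"rz":0},
    {"tx":-0.034,"ty":-0.037,"tz":0,"rx":0,"ry":0,"rz":0},
    {"tx":-0.04,"ty":-0.045,"tz":0,"rx":0,"ry":0,"rz":0}
  ]
}}

```text
clock: 6.82
position: [0.6341, -0.0627, 0.2393]
eef_rot: [-0.0, 1.0, 0.001, -0.001]
wrist_force: [-5.3, 3.0, 7.8]
finger_gap: 0.0174
grasp_force: 39.6
```

```bash
python3 st.py .573; python3 rows.py .573 -.05 4
```

```text
clock 6.83 tang resist(cw) 5.41 radial -2.82 Fz 7.8 r,th measured (np.float64(0.0485), np.float64(0.56))
1 0.523 tx -0.005 ty -0.009
2 0.473 tx -0.010 ty -0.017
3 0.423 tx -0.014 ty -0.026
4 0.373 tx -0.018 ty -0.036
```

Emit:
{"fn": "send_rows", "kwargs": {
  "increments": [
    {"tx":-0.005,"ty":-0.009,"tz":0,"rx":0,"ry":0,"rz":0},
    {"tx":-0.01,"ty":-0.017,"tz":0,"rx":0,"ry":0,"rz":0},
    {"tx":-0.014,"ty":-0.026,"tz":0,"rx":0,"ry":0,"rz":0},
    {"tx":-0.018,"ty":-0.036,"tz":0,"rx":0,"ry":0,"rz":0}
  ]
}}

```text
clock: 7.32
position: [0.6384, -0.0716, 0.2393]
eef_rot: [-0.0, 1.0, 0.001, -0.001]
wrist_force: [-6.4, 4.0, 7.5]
finger_gap: 0.0175
grasp_force: 39.6
```

```bash
python3 st.py .373; python3 rows.py .373 -.05 3
```

```text
clock 7.33 tang resist(cw) 6.01 radial -4.52 Fz 7.5 r,th measured (np.float64(0.0484), np.float64(0.356))
1 0.323 tx -0.003 ty -0.009
2 0.273 tx -0.006 ty -0.019
3 0.223 tx -0.009 ty -0.029
```

Emit:
{"fn": "send_rows", "kwargs": {
  "increments": [
    {"tx":-0.003,"ty":-0.009,"tz":0,"rx":0,"ry":0,"rz":0},
    {"tx":-0.006,"ty":-0.019,"tz":0,"rx":0,"ry":0,"rz":0},
    {"tx":-0.009,"ty":-0.029,"tz":0,"rx":0,"ry":0,"rz":0}
  ]
}}

```text
clock: 7.7
position: [0.6404, -0.0783, 0.2393]
eef_rot: [-0.0, 1.0, 0.001, -0.001]
wrist_force: [-7.2, 5.8, 8.5]
finger_gap: 0.0175
grasp_force: 39.7
```

```bash
python3 st.py .223; python3 rows.py .223 -.05 3
```

```text
clock 7.70 tang resist(cw) 7.29 radial -5.71 Fz 8.5 r,th measured (np.float64(0.0485), np.float64(0.212))
1 0.173 tx -0.002 ty -0.010
2 0.123 tx -0.003 ty -0.020
3 0.073 tx -0.004 ty -0.030
```

Emit:
{"fn": "send_rows", "kwargs": {
  "increments": [
    {"tx":-0.002,"ty":-0.01,"tz":0,"rx":0,"ry":0,"rz":0},
    {"tx":-0.003,"ty":-0.02,"tz":0,"rx":0,"ry":0,"rz":0}
  ]
}}

```text
clock: 7.95
position: [0.641, -0.0822, 0.2393]
eef_rot: [-0.0, 1.0, 0.003, -0.001]
wrist_force: [-7.8, 10.0, 9.1]
finger_gap: 0.0173
grasp_force: 39.8
```

```bash
python3 st.py .123; python3 rows.py .123 -.05 3
```

```text
clock 7.95 tang resist(cw) 10.90 radial -6.47 Fz 9.1 r,th measured (np.float64(0.0484), np.float64(0.131))
1 0.073 tx -0.001 ty -0.010
2 0.023 tx -0.001 ty -0.020
3 -0.027 tx -0.001 ty -0.030
```

Emit:
{"fn": "send_rows", "kwargs": {
  "increments": [
    {"tx":0,"ty":0,"tz":0,"rx":0,"ry":0,"rz":0},
    {"tx":0,"ty":0,"tz":0,"rx":0,"ry":0,"rz":0}
  ]
}}

```text
clock: 8.2
position: [0.6411, -0.0825, 0.2394]
eef_rot: [-0.0, 1.0, 0.002, -0.001]
wrist_force: [-7.1, 7.6, 9.1]
finger_gap: 0.0179
grasp_force: 39.8
```

```bash
python3 st.py .123
```

```text
clock 8.20 tang resist(cw) 8.36 radial -6.09 Fz 9.1 r,th measured (np.float64(0.0485), np.float64(0.125))
```

Emit:
{"fn": "send_rows", "kwargs": {
  "increments": [
    {"tx":0,"ty":-0.006,"tz":0,"rx":0,"ry":0,"rz":0},
    {"tx":0,"ty":-0.006,"tz":0,"rx":0,"ry":0,"rz":0},
    {"tx":0,"ty":-0.006,"tz":0,"rx":0,"ry":0,"rz":0}
  ]
}}

```text
clock: 8.57
position: [0.6412, -0.0833, 0.2393]
eef_rot: [-0.001, 1.0, 0.003, -0.001]
wrist_force: [-6.5, 8.6, 8.3]
finger_gap: 0.0173
grasp_force: 39.8
```

```bash
python3 st.py .093
python3 - <<'E'
from m import *
f=grab("side");cv2.imwrite("pics/s2.png",np.clip(cv2.resize(f["image"][190:310,250:400],None,fx=5,fy=5,interpolation=2)*1.6,0,255).astype(np.uint8))
E
```

```text
clock 8.57 tang resist(cw) 9.19 radial -5.67 Fz 8.3 r,th measured (np.float64(0.0485), np.float64(0.107))
```

View pics/s2.png

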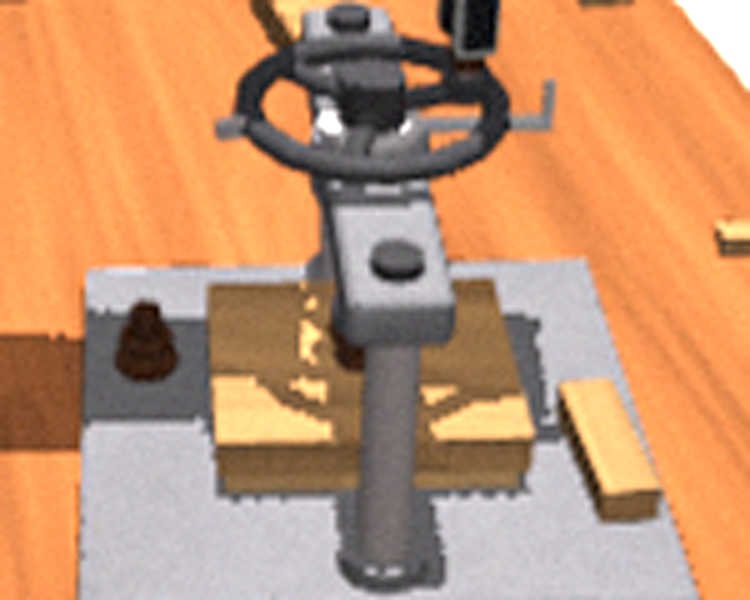

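Firm: 9.2 N standing, about 11 N moving. The knob, at about (350,350) in the crop, looks seated. Winding back now.

```bash
python3 rows.py .093 .08 10; python3 rows.py .893 .08 10;python3 rows.py 1.693 .08 10
```

```text
1 0.173 tx 0.002 ty 0.016
2 0.253 tx 0.006 ty 0.031
3 0.333 tx 0.010 ty 0.047
4 0.413 tx 0.016 ty 0.062
5 0.493 tx 0.023 ty 0.076
6 0.573 tx 0.031 ty 0.090
7 0.653 tx 0.040 ty 0.103
8 0.733 tx 0.051 ty 0.115
9 0.813 tx 0.062 ty 0.127
10 0.893 tx 0.074 ty 0.137
1 0.973 tx 0.013 ty 0.010
2 1.053 tx 0.026 ty 0.018
3 1.133 tx 0.041 ty 0.025
4 1.213 tx 0.055 ty 0.032
5 1.293 tx 0.071 ty 0.037
6 1.373 tx 0.086 ty 0.040
7 1.453 tx 0.102 ty 0.043
8 1.533 tx 0.118 ty 0.044
9 1.613 tx 0.134 ty 0.044
10 1.693 tx 0.150 ty 0.043
1 1.773 tx 0.016 ty -0.003
2 1.853 tx 0.031 ty -0.006
3 1.933 tx 0.046 ty -0.011
4 2.013 tx 0.061 ty -0.018
5 2.093 tx 0.075 ty -0.025
6 2.173 tx 0.089 ty -0.034
7 2.253 tx 0.102 ty -0.043
8 2.333 tx 0.114 ty -0.054
9 2.413 tx 0.125 ty -0.065
10 2.493 tx 0.135 ty -0.078
```

Emit:
{"fn": "send_rows", "kwargs": {
  "increments": [
    {"tx":0.002,"ty":0.016,"tz":0,"rx":0,"ry":0,"rz":0},
    {"tx":0.006,"ty":0.031,"tz":0,"rx":0,"ry":0,"rz":0},
    {"tx":0.01,"ty":0.047,"tz":0,"rx":0,"ry":0,"rz":0},
    {"tx":0.016,"ty":0.062,"tz":0,"rx":0,"ry":0,"rz":0},
    {"tx":0.023,"ty":0.076,"tz":0,"rx":0,"ry":0,"rz":0},
    {"tx":0.031,"ty":0.09,"tz":0,"rx":0,"ry":0,"rz":0},
    {"tx":0.04,"ty":0.103,"tz":0,"rx":0,"ry":0,"rz":0},
    {"tx":0.051,"ty":0.115,"tz":0,"rx":0,"ry":0,"rz":0},
    {"tx":0.062,"ty":0.127,"tz":0,"rx":0,"ry":0,"rz":0},
    {"tx":0.074,"ty":0.137,"tz":0,"rx":0,"ry":0,"rz":0}
  ]
}}

```text
clock: 9.88
position: [0.6246, -0.0516, 0.2394]
eef_rot: [-0.0, 1.0, 0.0, 0.002]
wrist_force: [2.8, 0.5, 5.1]
finger_gap: 0.0174
grasp_force: 39.4
```

Emit:
{"fn": "send_rows", "kwargs": {
  "increments": [
    {"tx":0.013,"ty":0.01,"tz":0,"rx":0,"ry":0,"rz":0},
    {"tx":0.026,"ty":0.018,"tz":0,"rx":0,"ry":0,"rz":0},
    {"tx":0.041,"ty":0.025,"tz":0,"rx":0,"ry":0,"rz":0},
    {"tx":0.055,"ty":0.032,"tz":0,"rx":0,"ry":0,"rz":0},
    {"tx":0.071,"ty":0.037,"tz":0,"rx":0,"ry":0,"rz":0},
    {"tx":0.086,"ty":0.04,"tz":0,"rx":0,"ry":0,"rz":0},
    {"tx":0.102,"ty":0.043,"tz":0,"rx":0,"ry":0,"rz":0},
    {"tx":0.118,"ty":0.044,"tz":0,"rx":0,"ry":0,"rz":0},
    {"tx":0.134,"ty":0.044,"tz":0,"rx":0,"ry":0,"rz":0},
    {"tx":0.15,"ty":0.043,"tz":0,"rx":0,"ry":0,"rz":0}
  ]
}}

```text
clock: 11.12
position: [0.5868, -0.0392, 0.2393]
eef_rot: [-0.0, 1.0, 0.002, 0.002]
wrist_force: [2.3, 4.2, 6.7]
finger_gap: 0.0172
grasp_force: 39.6
```

```bash
python3 st.py 1.693
```

```text
clock 11.12 tang resist(cw) -2.80 radial 3.92 Fz 6.7 r,th measured (np.float64(0.0497), np.float64(1.697))
```

Emit:
{"fn": "send_rows", "kwargs": {
  "increments": [
    {"tx":0.016,"ty":-0.003,"tz":0,"rx":0,"ry":0,"rz":0},
    {"tx":0.031,"ty":-0.006,"tz":0,"rx":0,"ry":0,"rz":0},
    {"tx":0.046,"ty":-0.011,"tz":0,"rx":0,"ry":0,"rz":0},
    {"tx":0.061,"ty":-0.018,"tz":0,"rx":0,"ry":0,"rz":0},
    {"tx":0.075,"ty":-0.025,"tz":0,"rx":0,"ry":0,"rz":0},
    {"tx":0.089,"ty":-0.034,"tz":0,"rx":0,"ry":0,"rz":0},
    {"tx":0.102,"ty":-0.043,"tz":0,"rx":0,"ry":0,"rz":0},
    {"tx":0.114,"ty":-0.054,"tz":0,"rx":0,"ry":0,"rz":0},
    {"tx":0.125,"ty":-0.065,"tz":0,"rx":0,"ry":0,"rz":0},
    {"tx":0.135,"ty":-0.078,"tz":0,"rx":0,"ry":0,"rz":0}
  ]
}}

```text
clock: 12.38
position: [0.5518, -0.0586, 0.2393]
eef_rot: [-0.0, 1.0, 0.002, -0.0]
wrist_force: [-4.3, 5.2, 9.4]
finger_gap: 0.0172
grasp_force: 39.8
```

```bash
python3 st.py 2.493; python3 rows.py 2.493 .07 6
```

```text
clock 12.38 tang resist(cw) -1.52 radial 6.60 Fz 9.4 r,th measured (np.float64(0.0509), np.float64(2.514))
1 2.563 tx 0.008 ty -0.011
2 2.633 tx 0.015 ty -0.023
3 2.703 tx 0.022 ty -0.036
4 2.773 tx 0.027 ty -0.049
5 2.843 tx 0.032 ty -0.062
6 2.913 tx 0.035 ty -0.075
```

Emit:
{"fn": "send_rows", "kwargs": {
  "increments": [
    {"tx":0.008,"ty":-0.011,"tz":0,"rx":0,"ry":0,"rz":0},
    {"tx":0.015,"ty":-0.023,"tz":0,"rx":0,"ry":0,"rz":0},
    {"tx":0.022,"ty":-0.036,"tz":0,"rx":0,"ry":0,"rz":0},
    {"tx":0.027,"ty":-0.049,"tz":0,"rx":0,"ry":0,"rz":0},
    {"tx":0.032,"ty":-0.062,"tz":0,"rx":0,"ry":0,"rz":0},
    {"tx":0.035,"ty":-0.075,"tz":0,"rx":0,"ry":0,"rz":0},
    {"tx":0.035,"ty":-0.075,"tz":0,"rx":0,"ry":0,"rz":0}
  ]
}}

```text
clock: 13.25
position: [0.5426, -0.0786, 0.2393]
eef_rot: [-0.0, 1.0, 0.001, -0.001]
wrist_force: [-6.8, 0.9, 10.5]
finger_gap: 0.0175
grasp_force: 39.9
```

```bash
python3 st.py 2.913
python3 - <<'E'
from m import *
im=[]
for n,s in(("top",np.s_[155:215,290:350]),("side",np.s_[190:240,300:370])):
    f=grab(n);P=cloud(f);np.savez(n+"3.npz",P=P,**f);im.append(cv2.resize(f["image"][s],(400,400),interpolation=2))
cv2.imwrite("pics/p3.png",np.clip(np.hstack(im)*1.6,0,255).astype(np.uint8))
E
```

```text
clock 13.25 tang resist(cw) 0.68 radial 6.81 Fz 10.5 r,th measured (np.float64(0.0514), np.float64(2.948))
```

View pics/p3.png

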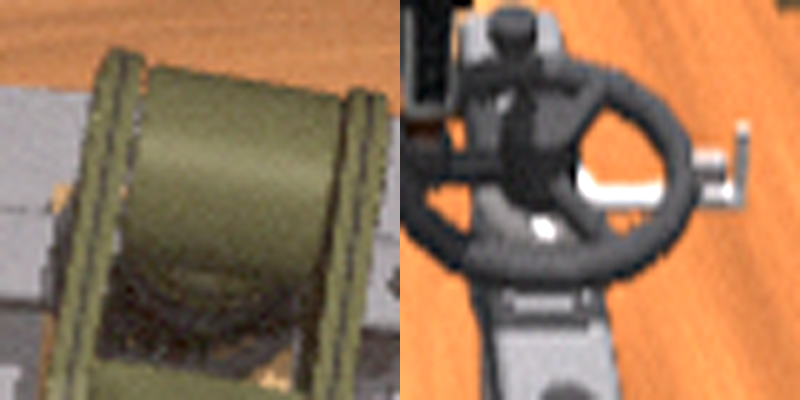

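Side view: the pointer is at about pixel (355,210) and the blade at about (360,206–215), so they are close. The arm hides them from the top camera. I'll let go, lift and look.

Emit:
{"fn": "send_rows", "kwargs": {
  "increments": [
    {"tx":0,"ty":0,"tz":0,"rx":0,"ry":0,"rz":0},
    {"tx":0,"ty":0,"tz":0,"rx":0,"ry":0,"rz":0},
    {"tx":0,"ty":0,"tz":0,"rx":0,"ry":0,"rz":0},
    {"tx":0,"ty":0,"tz":-0.15,"rx":0,"ry":0,"rz":0},
    {"tx":0,"ty":0,"tz":-0.4,"rx":0,"ry":0,"rz":0},
    {"tx":0,"ty":0.25,"tz":-0.4,"rx":0,"ry":0,"rz":0},
    {"tx":0,"ty":0.5,"tz":-0.4,"rx":0,"ry":0,"rz":0},
    {"tx":0,"ty":0.75,"tz":-0.4,"rx":0,"ry":0,"rz":0},
    {"tx":0,"ty":0.9,"tz":-0.4,"rx":0,"ry":0,"rz":0},
    {"tx":0,"ty":0.9,"tz":-0.4,"rx":0,"ry":0,"rz":0}
  ],
  "fingers": 0.6
}}

```text
clock: 14.6
position: [0.5431, 0.1485, 0.3379]
eef_rot: [-0.002, 1.0, 0.001, -0.0]
wrist_force: [-0.3, -0.3, 1.1]
finger_gap: 0.0515
grasp_force: 0.0
```

Run:
```python
from m import *
im=[]
for n,s in(("top",np.s_[155:215,290:350]),("side",np.s_[190:240,310:370])):
    f=grab(n);P=cloud(f);np.savez(n+"4.npz",P=P,**f);im.append(cv2.resize(f["image"][s],(400,400),interpolation=2))
    c,k=fit(P);m=(P[...,2]>.245)&(P[...,2]<.3)&(np.hypot(P[...,0]-c[0],P[...,1]-c[1])<.08)
    h=np.median(P[m][:,:2],0);d=h-c;print(n,c.round(4),h.round(4),np.hypot(*d).round(4),np.arctan2(d[1],d[0]).round(3))
cv2.imwrite("pics/p4.png",np.clip(np.hstack(im)*1.6,0,255).astype(np.uint8))
```

```text
top [ 0.5915 -0.088 ] [ 0.5393 -0.0769] 0.0534 2.932
side [ 0.5913 -0.0924] [ 0.5422 -0.0847] 0.0496 2.987
```

View pics/p4.png

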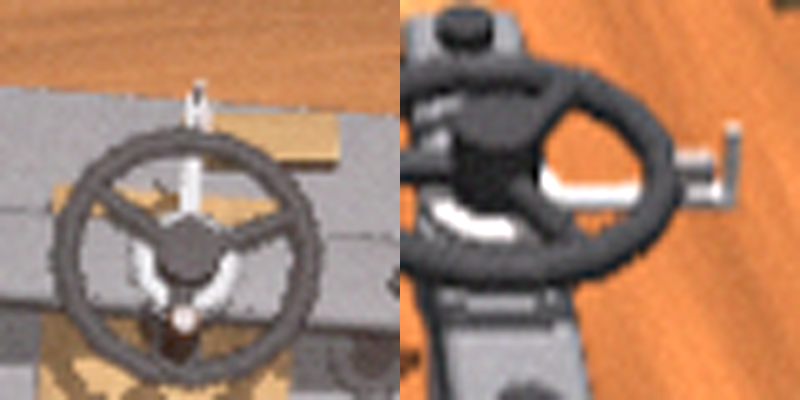

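The pointer (top crop about (196,115)) sits almost in line with the blade (about (198,92)). I need sub-pixel angles: mark from the first frames, pointer from these.

Run:
```python
from m import *
T0=np.load("top0.npz");T4=np.load("top4.npz");S0=np.load("side0.npz");S4=np.load("side4.npz")
g=lambda D:D["image"].astype(int).min(2)
print("top0\n",g(T0)[164:176,313:326]);print("top4\n",g(T4)[164:176,313:326])
print("side0\n",g(S0)[203:222,348:364]);print("side4\n",g(S4)[203:222,348:364])
print("zT4\n",(T4["P"][164:176,313:326,2]*1000).round());print("zS4\n",(S4["P"][203:222,348:364,2]*1000).round())
for n,D,u,v in(("T",T0,319,168),("S",S0,360,210)):
    f=dict(D)
    for z in(.2,.212,.224):print(n,u,v,z,onplane(f,u,v,z).round(4),onplane(f,u+1,v,z).round(4),onplane(f,u,v+1,z).round(4))
```

```text
top0
 [[ 57  53  52  52  50  52  58  54  53  57  52  56  54]
 [ 61  55  53  58  60  59  56  58  56  61  57  55  57]
 [ 57  56  55  54  54  58  61  63  57  52  52  55  58]
 [ 59  58  57  58  53  57  97 103  60  58  57  54  60]
 [ 56  62  59  56  59  71  72  80  62  59  62  55  57]
 [ 67  69  62  63  67 127  64 103  66  67  60  57  57]
 [108 104 102 101 102 143  91 129  92  93  74  69  69]
 [102  98 100 103 109 142 146 139 100  99  97  99  95]
 [104 100 102 101  94 142 147 132  81  76  71  74  76]
 [100 100 101  99  76 136 142 129  80  75  73  75  75]
 [ 83  70  63  65  56  75  90  89  67  67  60  74  78]
 [ 55  59  59  64  63  61  65  60  61  64  59  58  62]]
top4
 [[ 55  54  55  56  54  55  57  59  54  58  58  57  54]
 [ 54  53  59  60  59  58  57  57  55  57  58  53  55]
 [ 53  54  53  56  52  55  63  64  59  52  55  54  54]
 [ 54  55  57  57  57  54 100 104  62  55  54  58  53]
 [ 56  57  57  57  57  68  73  83  62  61  57  56  59]
 [ 70  67  69  70  66 126  64 106  74  63  61  63  59]
 [107 105 102 102 100 143  91 142 100  99  73  70  67]
 [105 103 102 100 110 144 143 139 122 102 
[... 5098 characters left out ...]
.  -5.  -5.  -6.  -4.  -1.  -5.  -6.  -2.
   -6.  -4.]
 [ -5.  -6.  -8.  -3.  -7.  -5.  -4.  -6.  -6.  -3.  -3.  -4.  -4.  -3.
   -5.  -3.]]
T 319 168 0.2 [ 0.6857 -0.1023  0.2   ] [ 0.6855 -0.1058  0.2   ] [ 0.6821 -0.102   0.2   ]
T 319 168 0.212 [ 0.6817 -0.101   0.212 ] [ 0.6815 -0.1045  0.212 ] [ 0.6781 -0.1007  0.212 ]
T 319 168 0.224 [ 0.6777 -0.0998  0.224 ] [ 0.6775 -0.1032  0.224 ] [ 0.6741 -0.0995  0.224 ]
S 360 210 0.2 [ 0.6869 -0.0876  0.2   ] [ 0.6894 -0.0881  0.2   ] [ 0.6853 -0.0924  0.2   ]
S 360 210 0.212 [ 0.6794 -0.1072  0.212 ] [ 0.6818 -0.1077  0.212 ] [ 0.6778 -0.1119  0.212 ]
S 360 210 0.224 [ 0.6719 -0.1268  0.224 ] [ 0.6742 -0.1273  0.224 ] [ 0.6704 -0.1314  0.224 ]
```

Mark is about -9.0° and pointer about -11.2°, roughly 3 mm short at the tip. I'll regrip with the gripper 2 mm further along (-y). Closing there re-centres the handle.

Emit:
{"fn": "send_rows", "kwargs": {
  "increments": [
    {"tx":0,"ty":-0.25,"tz":0,"rx":0,"ry":0,"rz":0},
    {"tx":0,"ty":-0.5,"tz":0,"rx":0,"ry":0,"rz":0},
    {"tx":0,"ty":-0.75,"tz":0,"rx":0,"ry":0,"rz":0},
    {"tx":0,"ty":-0.908,"tz":0,"rx":0,"ry":0,"rz":0},
    {"tx":0,"ty":-0.908,"tz":0,"rx":0,"ry":0,"rz":0},
    {"tx":0,"ty":-0.908,"tz":0.15,"rx":0,"ry":0,"rz":0},
    {"tx":0,"ty":-0.908,"tz":0.3,"rx":0,"ry":0,"rz":0},
    {"tx":0,"ty":-0.908,"tz":0.4,"rx":0,"ry":0,"rz":0},
    {"tx":0,"ty":-0.908,"tz":0.4,"rx":0,"ry":0,"rz":0}
  ]
}}

```text
clock: 15.82
position: [0.542, -0.08, 0.2354]
eef_rot: [-0.0, 1.0, 0.002, -0.002]
wrist_force: [0.3, -0.1, -0.4]
finger_gap: 0.051
grasp_force: 0.0
```

Emit:
{"fn": "send_rows", "kwargs": {
  "increments": [
    {"tx":0,"ty":0,"tz":0,"rx":0,"ry":0,"rz":0},
    {"tx":0,"ty":0,"tz":0,"rx":0,"ry":0,"rz":0},
    {"tx":0,"ty":0,"tz":0,"rx":0,"ry":0,"rz":0},
    {"tx":0,"ty":0,"tz":0,"rx":0,"ry":0,"rz":0},
    {"tx":0,"ty":0,"tz":0,"rx":0,"ry":0,"rz":0},
    {"tx":0,"ty":0,"tz":0,"rx":0,"ry":0,"rz":0}
  ],
  "fingers": 0,
  "newtons": 25
}}

```text
clock: 16.58
position: [0.5444, -0.0805, 0.2404]
eef_rot: [-0.0, 1.0, 0.001, 0.002]
wrist_force: [-2.3, 1.0, 6.0]
finger_gap: 0.0178
grasp_force: 24.8
```

Emit:
{"fn": "send_rows", "kwargs": {
  "increments": [
    {"tx":0,"ty":0,"tz":0,"rx":0,"ry":0,"rz":0},
    {"tx":0,"ty":0,"tz":0,"rx":0,"ry":0,"rz":0},
    {"tx":0,"ty":0,"tz":0,"rx":0,"ry":0,"rz":0},
    {"tx":0,"ty":0,"tz":-0.15,"rx":0,"ry":0,"rz":0},
    {"tx":0,"ty":0,"tz":-0.4,"rx":0,"ry":0,"rz":0},
    {"tx":0,"ty":0.25,"tz":-0.4,"rx":0,"ry":0,"rz":0},
    {"tx":0,"ty":0.5,"tz":-0.4,"rx":0,"ry":0,"rz":0},
    {"tx":0,"ty":0.75,"tz":-0.4,"rx":0,"ry":0,"rz":0},
    {"tx":0,"ty":0.9,"tz":-0.4,"rx":0,"ry":0,"rz":0},
    {"tx":0,"ty":0.9,"tz":-0.4,"rx":0,"ry":0,"rz":0}
  ],
  "fingers": 0.6
}}

```text
clock: 17.82
position: [0.5431, 0.1466, 0.3381]
eef_rot: [-0.002, 1.0, 0.001, -0.0]
wrist_force: [0.3, -0.5, -0.9]
finger_gap: 0.0509
grasp_force: 0.0
```

Run:
```python
from m import *
im=[]
for n,s in(("top",np.s_[155:215,290:350]),("side",np.s_[190:240,310:370])):
    f=grab(n);P=cloud(f);np.savez(n+"5.npz",P=P,**f);im.append(cv2.resize(f["image"][s],(400,400),interpolation=2))
    c,k=fit(P);m=(P[...,2]>.245)&(P[...,2]<.3)&(np.hypot(P[...,0]-c[0],P[...,1]-c[1])<.08)
    h=np.median(P[m][:,:2],0);d=h-c;print(n,c.round(4),h.round(4),np.arctan2(d[1],d[0]).round(3))
    g=f["image"].astype(int).min(2)
    print(g[164:176,313:326] if n=="top" else g[203:219,348:364])
cv2.imwrite("pics/p5.png",np.clip(np.hstack(im)*1.6,0,255).astype(np.uint8))
```

```text
top [ 0.5919 -0.0878] [ 0.5398 -0.0792] 2.977
[[ 56  56  57  54  60  57  57  56  54  49  57  59  57]
 [ 53  55  56  58  55  59  60  57  57  59  60  58  57]
 [ 57  58  56  58  59  54  59  62  57  54  56  56  56]
 [ 52  59  58  58  57  53  99 100  64  54  55  55  56]
 [ 59  55  58  59  56  74  74  82  62  58  59  59  59]
 [ 69  66  66  67  66 127  70 107  67  63  61  63  62]
 [105 103 103 101 103 144  96 130  92  97  73  69  65]
 [104 106 104 103 109 144 120 136 104 101  99  98  98]
 [102 101 103 103  93 138 137 122  79  75  75  73  71]
 [103  97 101  98  76  79 129 118  79  72  69  78  77]
 [ 79  68  65  64  61  60 108  84  70  64  63  77  77]
 [ 58  62  64  61  66  60  66  63  62  60  60  60  67]]
side [ 0.5913 -0.0922] [ 0.542 -0.087] 3.036
[[ 44  42  44  44  49  48  46  45  48  49  44  51  51  45  50  52]
 [ 48  48  45  40  45  51  44  49  45  53  47  44  46  50  48  51]
 [ 56  46  46  42  46  47  48  47  50  45  58  99  98  60  48  50]
 [ 53  52  46  42  41  46  44  46  45  50  58 103 102  68  43  46]
 [ 54  55  45  40  39  38  51  56  51  43  43  67  72  56  45  47]
 [ 55  55  46 108 117 120 122 136 101  57  49  63  69  55  50  47]
 [ 50  51  46 102 122 122 119 126 105  59  47  66  70  60  46  49]
 [ 44  55  56  37  56  62  59  57  60  50  47  68  69  55  48  48]
 [ 55  57  56  48  57  59  60  57  58  47  50  69  65  54  47  49]
 [ 57  55  54  43  72  93  98  94 107 106  69  64  65  52  50  48]
 [ 56  54  51  37  73  96 103 100 110 154 108  76  69  49  47  48]
 [ 57  49  43  30  84 100 101 102  99 142 108  91  68  49  51  51]
 [ 49  46  35  34  84  99 102  95  94  96  83  79  58  43  49  48]
 [ 49  46  33  44  49  50  51  51  46  46  52  55  50  46  44  51]
 [ 47  33  28  42  47  45  43  41  40  40  42  44  50  46  49  49]
 [ 35  28  40  50  47  43  43  42  44  44  43  41  46  48  48  46]]
```

View pics/p5.png

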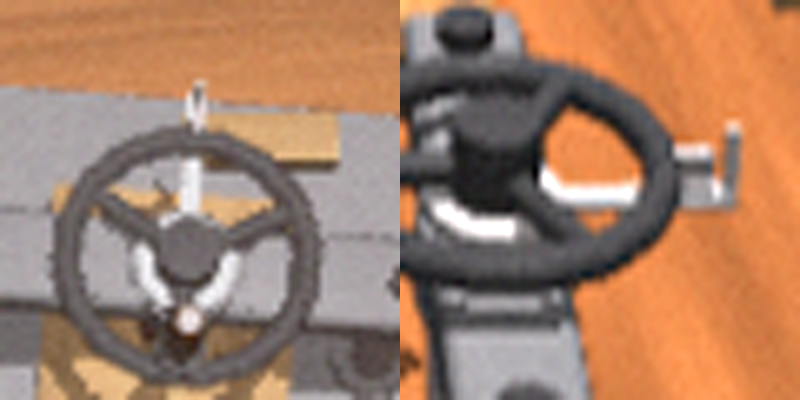

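The pointer (top crop about (196,115), side crop about (695,155)) now lines up with the mark to within about 1°, or 1.5 mm. Handing in.

```bash
python3 -c "
from plant import ctrl
print(ctrl.job_done())"
```

```text
the job is handed in; nothing more can be done
None
```

I pressed the knob until the wheel came up firm (about 11 N at the handle), wound the wheel back so the pointer stands within about 1.5 mm of the mark by camera estimate, let go, and handed the job in. I judged the knob home by the force climb and a partly hidden side view, and the hand-in returned no verdict.

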